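# Wedge a pipe flange just clear of its welding fixture

## Task

Take the loose leveling wedge with the orange grip block, enter its thin end squarely into the slot under the pipe flange, and push it in along the bench until the flange just lifts off the green rails, a few millimetres only, with the flange's lower front edge standing on the wedge's green band. Finish while still holding the wedge there with the gripper, the wedge flat on the bench and alone carrying the flange. Do not push or lift the flange with the gripper itself, never jack it far up, and leave the spray can, pipe offcut and wrench alone.

Things in the scene. Friction and masses are not known exactly. Their poses are not given: they have to be found in the camera images.
- fixture: Green fixture fixed to the bench: two rails 25 mm wide, 16 mm high, with a 44 mm wide open slot between them, floored by the bench. Origin on the bench on the slot's centre line; x is the direction the wedge is pushed in. Rails from x = -60 to +55 mm; a cross bar closes the slot from x = +45 mm. Two guide posts at x = +15, y = +-37 mm, 78 mm high.
- slot_mouth (a point): Point on the bench at the open end of the slot, on its centre line (fixture x = -60 mm, z = 0).
- flange: Aluminium plate 90 mm (along x) by 96 by 12 mm, 0.42 to 0.68 kg in all, with an upright pipe stub 52 mm across, its top 73 mm above the bench. Rests on the rails and can only slide straight up on the posts. Origin at the centre of its underside, above the fixture's origin, 16 mm above the bench when down; axes as the fixture's.
- flange_edge (a point): Middle of the flange's lower front edge (flange x = -45 mm, underside), the edge that rides up the wedge: 15 mm inside the slot mouth.
- flange_lift (a joint): How far the flange is raised off the rails, in m: 0 when resting on them, positive upwards; its own weight brings it down.
- wedge: Aluminium wedge, 150 x 30 mm, 0.22 to 0.35 kg. Origin at the centre of its underside, x to the thin tip. Ramp from x = +75 (5 mm high) rising 1:5 to x = -35 (27 mm high): it meets the flange edge at x = +20, then 5 mm of push lifts 1 mm. Green band on the ramp, x = +10 to -12.5: the flange edge belongs here. Orange grip block x = -35 to -75, 30 wide, 50 high.
- wedge_tip (a point): Middle of the wedge's thin tip at its underside (wedge x = +75 mm, z = 0).
- wedge_grip (a point): Grip point in the orange block: wedge x = -55 mm, 36 mm above the underside; grip across the wedge's 30 mm width (fingers closing along wedge y).
- spray_can: Bystander: spray can 52 mm across, 150 mm tall, standing; origin at the centre of its underside.
- pipe_offcut: Bystander: short steel pipe offcut, a ring 60 mm across and 35 mm high; origin at the centre of its underside.
- wrench: Bystander: steel wrench 160 mm long lying flat; origin under its middle.
Mind the look-alikes: they are no part of the job. What is shaped like the wedge but black or purple is not meant.

How it is judged:
On the way, in this order (a step that is already met when the one before it is completed fails the run):
1. the wedge's tip has entered the slot under the flange, flat on the bench and in line with the slot, the flange still down (x of wedge_tip in the frame of flange_edge above 0.005 m and angle between the x axis of wedge and the x axis of fixture, either way round below 0.25 rad and height (world z) of wedge_tip below 0.009 m and value of joint flange_lift below 0.0012 m), for 0.1 s.
2. the wedge has lifted the flange off the rails (value of joint flange_lift above 0.0015 m and contact force between wedge and flange above 2 N), for 0.1 s.
At the end, for the whole second after the job is handed in: Flange 1.5 to 7.5 mm off the rails, carried by the wedge alone (over 2 N, robot not on the flange); wedge at rest, flat on the bench (4 mm, 0.06 rad), in line with the slot within 0.2 rad, tip over 40 mm past the flange edge, still held or pushed by the gripper (over 0.5 N) (all of step 2 and value of joint flange_lift below 0.0075 m and contact force between the fingers and wedge above 0.5 N and contact force between each of the arm, the fingers and flange below 0.3 N and x of wedge_tip in the frame of flange_edge above 0.04 m and angle between the x axis of wedge and the x axis of fixture, either way round below 0.2 rad and angle between wedge's own z axis and vertical below 0.06 rad and height (world z) of wedge below 0.004 m and linear speed of wedge below 0.01 m/s); the arm keeps its last pose, push and grip.
It fails at once if the flange was jacked up more than 11 mm (value of joint flange_lift above 0.011 m).
It fails at once if the robot pushed or lifted the flange itself (contact force between any of the fingers, the arm and flange above 3 N).
It fails at once if a bystander was moved more than 20 mm (distance of any of spray_can, pipe_offcut, wrench from where it was at the start of the episode above 0.02 m).
It also fails if it takes over 42 s, if anything falls off the work surface, if the arm or the gripper's body presses on something with over 40 N, if the wrist force passes 120 N, or if a joint passes its speed limit or range.

## Robot

A 7-joint arm with a two-finger parallel gripper is mounted at the origin on the work surface. World frame = base frame: x ahead of the robot, y to its left, z up, the work surface at z = 0. Lengths are in m, angles in rad, forces in N, time in s.
With the tool pointing down it reaches from about 0.4 to 0.85 m from the base axis. Payload 10.4 kg.
Tool frame: the origin (TCP) lies on the centre line of the jaws, within the pads' length; the fingertips stand 14 mm ahead of it and the grasp point (between the pads) lies 5 mm behind it (tip_reach is the z of the fingertips in the tool frame, in m); z points along the fingers, x is the direction in which the jaws open and shut, and the axes are right-handed (so a half turn about z gives the same grasp; the last joint's range is limited). The gripper opens to 87 mm and grips with 3 to 60 N. Pads are 19 mm wide; open, the fingers measure 117 mm over their backs; the gripper's body (75 mm by 190 mm) begins 51 mm behind the grasp point.
Start: joints at [-1.291, 0.332, -0.065, 1.46, 0.022, 1.35, -0.088], TCP at [0.186, 0.597, 0.237] pointing down, gripper open.
Joint ranges: [-2.6, 2.6], [-0.5, 2.12], [-1.47, 1.34], [0.16, 2.42], [-1.27, 4.41], [0.06, 2.06], [-2.6, 2.6]. Speed limits (rad/s): [2.22, 2.22, 2.79, 2.79, 3.14, 3.14, 3.14].

## Interface

Orientations are given as a unit quaternion [x, y, z, w].
In Python, from bench import * gives the robot as it stands.
- The arm moves only by the tool carry_out, never from a script. Its argument "rows" is a list of rows, each a list of 5 numbers: the closure, from -1 (fully open) to 1 (shut), so that 0 is half open, then the shift along the tool's x, y, z in units of 30 mm (1.0 is 30 mm), then the turn about the tool's z in units of 5 degrees (1.0 is 5 degrees). In form: [[jaw, x, y, z, turn], ...]. A call has 1 to 20 rows; each row shifts and turns the pose as measured when the row begins, along the tool's axes as they then stand; what a row does not reach is not made up. A row lasts 1/12 s, in which the tool goes at most 41.7 mm and 7.16 degrees, less where a joint would pass 70% of its speed; a pose out of reach is approached as far as the arm can. A call is refused whole if a number of a shift passes 1 or a number of a turn 1, either way. A call with a gripper value outside its range is refused whole. The fingers move at their own pace and stop on an object; "force" is the grip in N (left out, the last holds). Time passes only in rows, so rows that do not move let the fingers close. It gives the time, the measured TCP pose, the force and the opening at its end, in the units of the state.
- read_state(): the state, without advancing time (a new reading comes with each control period).
- camera(name): name is "scene" or "top" or "wrist"; returns the picture (480x640x3 uint8, blue, green, red); there is no depth.
- camera_info(name): a dict with "fx", "fy", "cx", "cy" (pixels), "dist_coeffs" ([k1, k2, p1, p2, k3] as OpenCV has them; the pictures are not rectified), "extrinsics" (4x4, takes a point from camera to world coordinates); the wrist camera has in their place "tool_from_camera" (4x4, takes a point from camera to tool coordinates, whose origin is the TCP and whose axes are the tool frame's). Camera axes: x right, y down, z forward; pixel columns grow to the right and rows downward; lengths in m; the calibration is good to about 2 mm. A picture is of the moment at which its call begins: read the wrist's pose just before it. camera_info takes no time and is no camera call.
- close_job(): hands the job in, once; it reports no verdict.
Trained networks look in the newest picture that a camera, given by its name, has taken for a name from the list of things; names that differ only in an ending like _2 or _b are one class to them, and where a whole thing is asked for, a point or a joint stands for the part that bears it (a point fixed in the world has none). Each returns a list of dicts, best first, with "conf" (0 to 1); they miss things now and then, are a little off and sometimes report something else, mostly with a low value. They report only what shows in the picture. A call takes as long as a camera call. They do not tell look-alikes from the thing itself.
- recognise(query, camera): "box" ([centre column, centre row, width, height] in pixels, round what is visible of it).
- silhouettes(query, camera): "mask" (480x640 bool, what is visible of it) and "box" ([centre column, centre row, width, height] in pixels, round what is visible of it).
- pinpoint(query, camera): "xy" ([column, row] in pixels: a listed point, or the origin of a listed thing).
The state is a dict: "time": time; "joint_positions": joint angles; "joint_vel": joint speeds; "joint_torque": joint torques, N m; "ee_pos": TCP position; "eef_rot": TCP orientation; "ft_force": force on the tool from outside, world axes, zero at the start; "torque": the same for the moment, N m; "width": finger opening in m.
Only numpy, scipy, OpenCV 4.12 (cv2) and the standard library are available. Lean on these libraries where they do the work, as an engineer would, in place of code of your own. Each camera call takes 0.05 s, during which the arm holds its last target. There are 200 camera calls.

## Working session

There is one attempt and no reset: what is moved stays moved. The work goes in short steps, Python scripts to look and compute and a tool call to move; the robot and the scene stay as the last step left them, time stands still between calls to the robot, and variables do not carry over. Pictures are saved under pics/ and viewed, about 8 in all and at most 12, crops included, and the job is handed in when it is done.

Besides the shell and the picture viewer there is one more tool, called as a command line: name --pt "numbers of a row" for each row, then --argument value for the rest. carry_out: Moves the arm, as the interface text tells. Its arguments: {"type":"object","properties":{"rows":{"type":"array","items":{"type":"array","items":{"type":"number"}}},"force":{"type":"number"}},"required":["rows"]}

```bash
mkdir -p pics
cat > h.py <<'E'
from bench import *
import numpy as np, cv2
from scipy.spatial.transform import Rotation as R
def cam(name):
    i=camera_info(name); K=np.array([[i['fx'],0,i['cx']],[0,i['fy'],i['cy']],[0,0,1.]]); d=np.array(i['dist_coeffs'],float)
    if 'extrinsics' in i: T=np.array(i['extrinsics'])
    else:
        s=read_state(); W=np.eye(4); W[:3,:3]=R.from_quat(s['eef_rot']).as_matrix(); W[:3,3]=s['ee_pos']; T=W@np.array(i['tool_from_camera'])
    return K,d,T
def ray(name,uv,z=0):
    K,d,T=cam(name); p=cv2.undistortPoints(np.array(uv,float).reshape(-1,1,2),K,d).reshape(-1,2)
    v=np.c_[p,np.ones(len(p))]@T[:3,:3].T; o=T[:3,3]
    return o+v*((z-o[2])/v[:,2])[:,None]
def proj(name,P):
    K,d,T=cam(name); Ti=np.linalg.inv(T); r,_=cv2.Rodrigues(Ti[:3,:3])
    return cv2.projectPoints(np.array(P,float).reshape(-1,1,3),r,Ti[:3,3],K,d)[0].reshape(-1,2)
E
python3 - <<'E'
from h import *
print(read_state())
for c in('scene','top'):
    cv2.imwrite(f'pics/{c}0.png',camera(c))
    print(c,cam(c)[2][:3,3])
    for q,z in(('wedge',0),('wedge_tip',0),('wedge_grip',.036),('slot_mouth',0),('flange_edge',.016),('fixture',0)):
        for r in pinpoint(q,c): print(q,np.round(r['xy'],1),round(r['conf'],2),np.round(ray(c,r['xy'],z)[0],4))
E
```

```text
{'time': 0.0, 'joint_positions': array([-1.29061173,  0.33284605, -0.06468174,  1.46095329,  0.02161943,
        1.34991724, -0.08846178]), 'joint_vel': array([ 0.00201546, -0.00090903,  0.00103827,  0.00115019, -0.00049948,
        0.00091192, -0.00057313]), 'joint_torque': array([ 4.95400436e-04, -6.23265696e+01,  2.46794207e-02, -3.89908898e+01,
       -6.14433596e-02,  3.96660715e-02,  1.74225838e-04]), 'ee_pos': array([0.1862715 , 0.59620081, 0.2357643 ]), 'eef_rot': array([ 8.05647029e-01,  5.92395437e-01, -5.46463220e-04,  4.59537693e-04]), 'ft_force': array([-0.07577307, -0.59233432, -0.5732084 ]), 'torque': array([ 0.01343296,  0.0706072 , -0.02319805]), 'width': 0.08686693777270572}
scene [ 1.37247391 -0.26496046  0.62041192]
wedge [251.1 239.1] 0.92 [ 0.476  -0.1635  0.    ]
wedge [134.8 273.2] 0.89 [ 0.5338 -0.3865  0.    ]
wedge [179.7 216.3] 0.79 [ 0.3582 -0.2962  0.    ]
wedge_tip [178.2 263.9] 0.85 [ 0.5238 -0.3069  0.    ]
wedge_tip [150.3 229. ] 0.63 [ 0.3924 -0.3574  0.    ]
wedge_tip [281.5 225.6] 0.59 [ 0.443  -0.0966  0.    ]
wedge_grip [101.1 262.2] 0.74 [ 0.53
[... 319 characters left out ...]
5323644]
wedge [420.4 332.3] 0.92 [ 0.3605 -0.2909  0.    ]
wedge [356.  282.5] 0.85 [ 0.471  -0.1569  0.    ]
wedge [459.8 251.4] 0.61 [ 0.5324 -0.3856  0.    ]
wedge_tip [450.4 311. ] 0.96 [ 0.404  -0.3578  0.    ]
wedge_tip [425.5 261.9] 0.73 [ 0.5116 -0.3097  0.    ]
wedge_tip [327.1 297.9] 0.7 [ 0.4396 -0.0933  0.    ]
wedge_grip [488.6 249.3] 0.79 [ 0.5313 -0.4384  0.036 ]
wedge_grip [389.6 267.6] 0.72 [ 0.4983 -0.2267  0.036 ]
wedge_grip [401.7 352.2] 0.69 [ 0.3214 -0.2441  0.036 ]
slot_mouth [219.4 230.8] 0.77 [0.5927 0.1382 0.    ]
flange_edge [214.5 233.9] 0.66 [0.5838 0.1464 0.016 ]
fixture [201.8 240.7] 0.61 [0.5719 0.1769 0.    ]
fixture [219.  231.3] 0.44 [0.5916 0.1391 0.    ]
```

View pics/scene0.png

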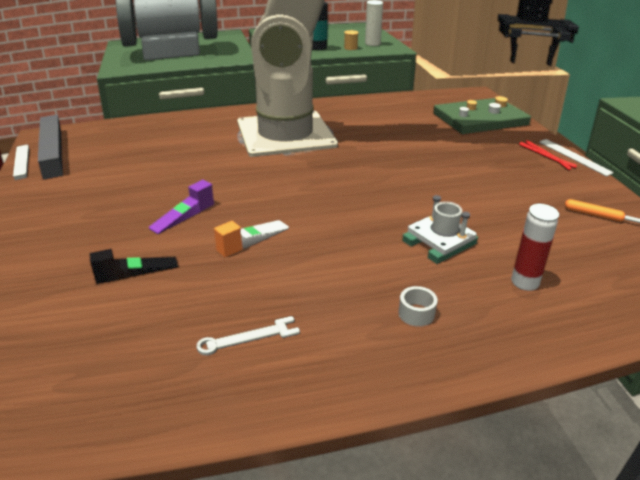

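View pics/top0.png

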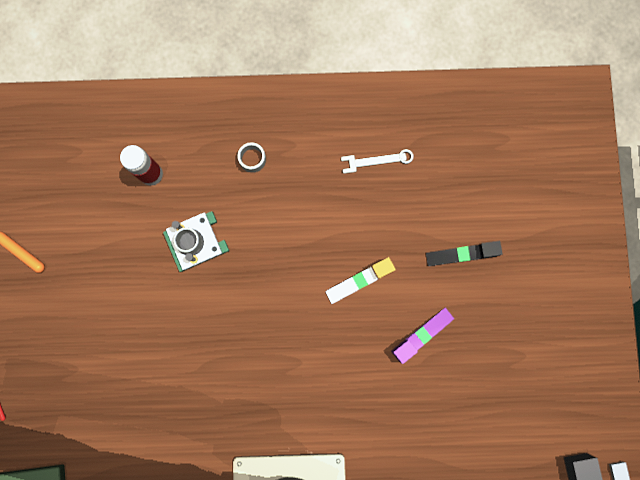

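Look-alikes in the scene image are the black wedge (134,265), the purple wedge (180,212) and the grey wedge with the orange block (251,239). I choose the last one, which is at (360,282) in the top view. The slot opens towards the lower right in the top view, at about (217,232). I'm now moving above the wedge.

carry_out --pt "-1 -0.69 0.9 0 0" --pt "-1 -0.69 0.9 0 0" --pt "-1 -0.69 0.9 0 0" --pt "-1 -0.69 0.9 0 0" --pt "-1 -0.69 0.9 0 0" --pt "-1 -0.69 0.9 0 0" --pt "-1 -0.69 0.9 0 0" --pt "-1 -0.69 0.9 0 0" --pt "-1 -0.69 0.9 0 0" --pt "-1 -0.69 0.9 0 0" --pt "-1 -0.69 0.9 0 0" --pt "-1 -0.69 0.9 0 0" --pt "-1 -0.69 0.9 0 0" --pt "-1 -0.69 0.9 0 0" --pt "-1 -0.69 0.9 0 0" --pt "-1 -0.69 0.9 0 0" --force 40

```text
time: 2.03
ee_pos: [0.5087, 0.1388, 0.2359]
eef_rot: [0.801, 0.598, 0.003, -0.003]
ft_force: [-0.2, 1.0, 0.5]
width: 0.0865
```

Run:
```python
from h import *
cv2.imwrite('pics/w1.png',camera('wrist'))
for q,z in(('slot_mouth',0),('flange_edge',.016),('fixture',0),('flange',.016)):
    for r in pinpoint(q,'wrist'): print(q,np.round(r['xy'],1),round(r['conf'],2),np.round(ray('wrist',r['xy'],z)[0],4))
print(read_state()['joint_positions'])
```

```text
slot_mouth [339.7 282.2] 0.64 [0.5928 0.1331 0.    ]
flange_edge [349.  280.6] 0.88 [0.586  0.1464 0.016 ]
fixture [386.7 246.3] 0.65 [0.5674 0.1934 0.    ]
flange [391.9 247.9] 0.6 [0.5645 0.1976 0.016 ]
[-0.68195256  0.10893856  0.35664289  1.74093413 -0.04709811  1.29660981
  0.96815142]
```

View pics/w1.png

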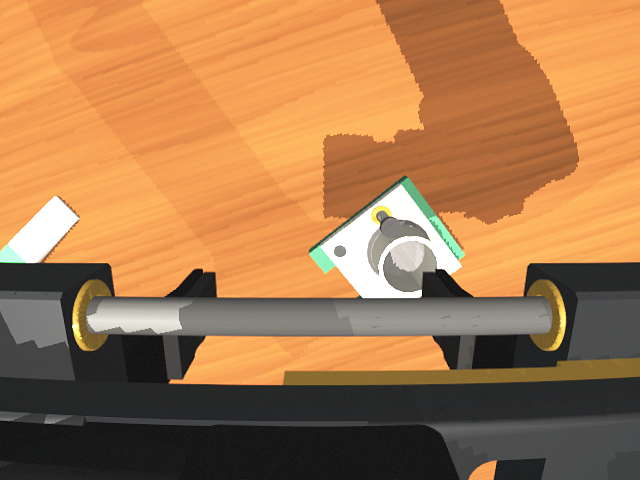

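carry_out --pt "-1 -0.9 0.29 0 0" --pt "-1 -0.9 0.29 0 0" --pt "-1 -0.9 0.29 0 0" --pt "-1 -0.9 0.29 0 0" --pt "-1 -0.9 0.29 0 0" --pt "-1 -0.9 0.29 0 0" --pt "-1 -0.9 0.29 0 0" --pt "-1 -0.9 0.29 0 0" --pt "-1 -0.9 0.29 0 0" --pt "-1 -0.9 0.29 0 0" --pt "-1 -0.9 0.29 0 0" --pt "-1 0 0 0 1" --pt "-1 0 0 0 1" --pt "-1 0 0 0 1" --pt "-1 0 0 0 1" --pt "-1 0 0 0 1" --pt "-1 0 0 0 1" --pt "-1 0 0 0 1" --pt "-1 0 0 0 1" --pt "-1 0 0 0 1"

```text
time: 3.95
ee_pos: [0.5202, -0.1502, 0.2321]
eef_rot: [0.966, 0.258, 0.003, -0.01]
ft_force: [0.2, 0.2, -0.0]
width: 0.0872
```

The wrist picture showed the flange at (395,255), with the fixture's left rail end near (318,262). The wedge's tip was at (55,220). Next I look at the wedge itself.

Run:
```python
from h import *
im=camera('wrist');cv2.imwrite('pics/w2.png',im)
for q,z in(('wedge',0),('wedge_tip',0),('wedge_grip',.036)):
    for r in pinpoint(q,'wrist'): print(q,np.round(r['xy'],1),round(r['conf'],2),np.round(ray('wrist',r['xy'],z)[0],4))
s=read_state();print(R.from_quat(s['eef_rot']).as_matrix().round(3),s['joint_positions'])
```

```text
wedge [ 93.7 250. ] 0.82 [ 0.351  -0.2943  0.    ]
wedge [269.8 193.6] 0.78 [ 0.4756 -0.159   0.    ]
wedge_tip [235.  342.3] 0.66 [ 0.5179 -0.3118  0.    ]
wedge_tip [270.9 109. ] 0.57 [ 0.4393 -0.0922  0.    ]
wedge_grip [259.3 262.5] 0.84 [ 0.4979 -0.2123  0.036 ]
wedge_grip [ 66.  202.7] 0.72 [ 0.3251 -0.2505  0.036 ]
[[ 0.863  0.505  0.001]
 [ 0.505 -0.863  0.02 ]
 [ 0.011 -0.016 -1.   ]] [-0.40056953  0.16715472  0.68747575  1.7176889  -0.12954996  1.3009954
  0.84442275]
```

View pics/w2.png

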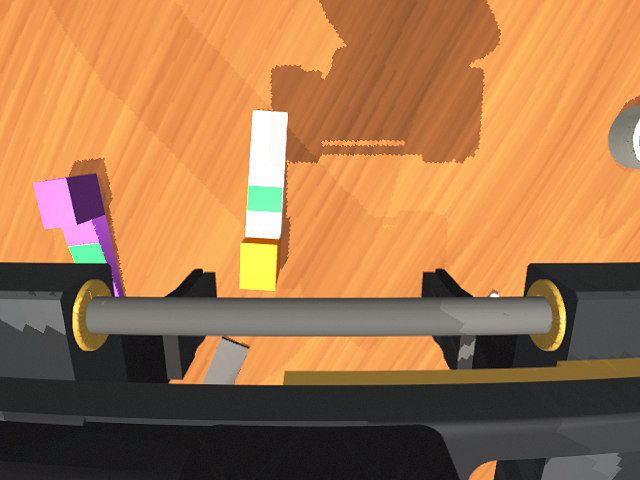

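This is the right wedge: a pale ramp with a green band at (264,198) and an orange/yellow block at (259,265). Purple is to the left at (70,205). The black wedge is just visible at (230,360).

Run:
```python
from h import *
t=ray('wrist',[[253,110],[288,113]],.005).mean(0)
b=ray('wrist',[[240,289],[276,291]],.05).mean(0)
f=ray('wrist',[[241.5,244],[277.5,246]],.05).mean(0)
print(t,f,b,np.linalg.norm((t-b)[:2]))
d=(t-b)[:2]; a=np.degrees(np.arctan2(d[1],d[0])); d/=np.linalg.norm(d);print(a)
g=t[:2]-d*.130; g2=b[:2]+d*.02; G=(g+g2)/2; print(g,g2,G)
s=read_state(); M=R.from_quat(s['eef_rot']).as_matrix()
tx=np.degrees(np.arctan2(M[1,0],M[0,0])); print('toolx',tx,'want',a-90)
print('tool shift units',M.T@(np.r_[G,.15]-s['ee_pos'])/.03)
# fixture estimate from top silhouette
im=camera('top')
K,d_,T=cam('top')
hsv=cv2.cvtColor(im,cv2.COLOR_BGR2HSV);m=cv2.inRange(hsv,(60,90,40),(90,255,255));m[:, :150]=0;m[:,240:]=0;m[:200]=0;m[280:]=0
cv2.imwrite('pics/fx.png',cv2.resize(im[195:285,145:245],None,fx=6,fy=6,interpolation=cv2.INTER_CUBIC))
```

```text
[ 0.44061259 -0.09478959  0.005     ] [ 0.49034425 -0.19408738  0.05      ] [ 0.50822643 -0.2299437   0.05      ] 0.15112334233995542
116.57752247898782
[ 0.49877567 -0.21105247] [ 0.49927826 -0.2120571 ] [ 0.49902697 -0.21155479]
toolx 30.313131642090383 want 26.577522478987817
tool shift units [-1.65368741  1.43238254  2.69780818]
```

View pics/fx.png

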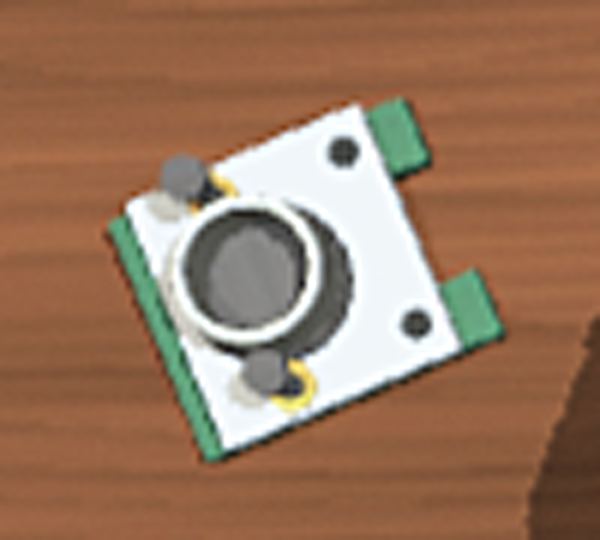

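Run:
```python
from h import *
o=np.array([145,195.])-.5
c=lambda l,z: ray('top',np.array(l)/6+o+.08,z)
F=c([[360,103],[460,348],[130,200],[222,450]],.028)[:,:2]
print(F.round(4))
fr=(F[0]+F[1])/2; bk=(F[2]+F[3])/2
for d in (fr-bk,): pass
x1=bk-fr; w=F[0]-F[1]; print('dir x',np.degrees(np.arctan2(x1[1],x1[0])),np.linalg.norm(x1),'width',np.degrees(np.arctan2(w[1],w[0]))%180,np.linalg.norm(w))
w=F[2]-F[3];print(np.degrees(np.arctan2(w[1],w[0]))%180,np.linalg.norm(w))
print('edge mid',fr,'centre',(fr+bk)/2)
Rr=c([[407,97],[492,270]],.016);print('rail tips mid inner-ish',Rr)
```

```text
[[0.6309 0.1656]
 [0.5413 0.1304]
 [0.598  0.2482]
 [0.5072 0.2152]]
dir x 111.799868417867 0.09014990828889857 width 21.433947495026658 0.09626051889124239
19.95468844159825 0.096526146343317
edge mid [0.58609151 0.14798176] centre [0.56935221 0.18983326]
rail tips mid inner-ish [[0.6348195  0.15060583 0.016     ]
 [0.57064282 0.12039282 0.016     ]]
```

carry_out --pt "-1 -0.83 0.72 0 0.38" --pt "-1 -0.83 0.72 0 0.38" --pt "-1 0 0 0.9 0" --pt "-1 0 0 0.9 0" --pt "-1 0 0 0.9 0" --pt "-1 0 0 0.9 0" --pt "-1 0 0 0 0"

```text
time: 4.78
ee_pos: [0.4993, -0.2129, 0.1214]
eef_rot: [0.971, 0.238, 0.006, -0.008]
ft_force: [-0.9, -0.0, 0.4]
width: 0.087
```

carry_out --pt "-1 0 0 0.8 0" --pt "-1 0 0 0.8 0" --pt "-1 0 0 0.8 0" --pt "-1 0 0 0.55 0" --pt "-1 0 0 0 0"

```text
time: 5.2
ee_pos: [0.5034, -0.2109, 0.035]
eef_rot: [0.97, 0.243, 0.008, -0.008]
ft_force: [-0.6, 0.2, -0.0]
width: 0.0872
```

Run:
```python
from h import *
s=read_state();print(s['ee_pos'],R.from_quat(s['eef_rot']).as_matrix().round(3))
```

```text
[ 0.50335216 -0.21089096  0.03498071] [[ 0.882  0.471  0.012]
 [ 0.471 -0.882  0.019]
 [ 0.02  -0.012 -1.   ]]
```

carry_out --pt "-1 -0.15 -0.05 0.1 0.3" --pt "-1 0 0 0 0" --pt "1 0 0 0 0" --pt "1 0 0 0 0" --pt "1 0 0 0 0" --pt "1 0 0 0 0" --pt "1 0 0 0 0" --pt "1 0 0 0 0" --pt "1 0 0 0 0" --force 40

```text
time: 5.95
ee_pos: [0.5027, -0.2127, 0.0398]
eef_rot: [0.973, 0.231, 0.012, -0.007]
ft_force: [-1.0, 0.4, 0.6]
width: 0.0484
```

carry_out --pt "1 0 0 0.25 0" --pt "1 0 0 0.1 0" --pt "1 0 0 0.05 0" --pt "1 0 0 0 0" --pt "1 0 0 0 0"

```text
time: 6.37
ee_pos: [0.5032, -0.2131, 0.0279]
eef_rot: [0.973, 0.231, 0.012, -0.007]
ft_force: [-1.1, 1.0, 2.9]
width: 0.0301
```

carry_out --pt "1 0 0 -0.6 0" --pt "1 0 0 -0.6 0" --pt "1 0.75 -0.39 0 0.1" --pt "1 0.75 -0.39 0 0.1" --pt "1 0.75 -0.39 0 0.1" --pt "1 0.75 -0.39 0 0.1" --pt "1 0.75 -0.39 0 0.1" --pt "1 0.75 -0.39 0 0.1" --pt "1 0.75 -0.39 0 0.1" --pt "1 0.75 -0.39 0 0.1" --pt "1 0.75 -0.39 0 0.1" --pt "1 0.3 -0.15 0 0.1" --pt "1 0 0 0 0"

```text
time: 7.45
ee_pos: [0.6493, -0.0175, 0.0604]
eef_rot: [0.983, 0.184, 0.005, -0.01]
ft_force: [-0.3, -0.4, -2.3]
width: 0.0298
```

Run:
```python
from h import *
im=camera('wrist');cv2.imwrite('pics/w3.png',im)
s=read_state();print(s['ee_pos'],R.from_quat(s['eef_rot']).as_matrix().round(3),s['ft_force'])
for q,z in(('wedge_tip',.03),('slot_mouth',0),('flange_edge',.016)):
    for r in pinpoint(q,'wrist'): print(q,np.round(r['xy'],1),round(r['conf'],2),np.round(ray('wrist',r['xy'],z)[0],4))
```

```text
[ 0.64852191 -0.01828755  0.06020702] [[ 0.932  0.361  0.005]
 [ 0.361 -0.932  0.02 ]
 [ 0.012 -0.017 -1.   ]] [-0.82593632  1.79310263 -3.11666879]
wedge_tip [556.7 188.5] 0.42 [0.7343 0.0595 0.03  ]
```

View pics/w3.png

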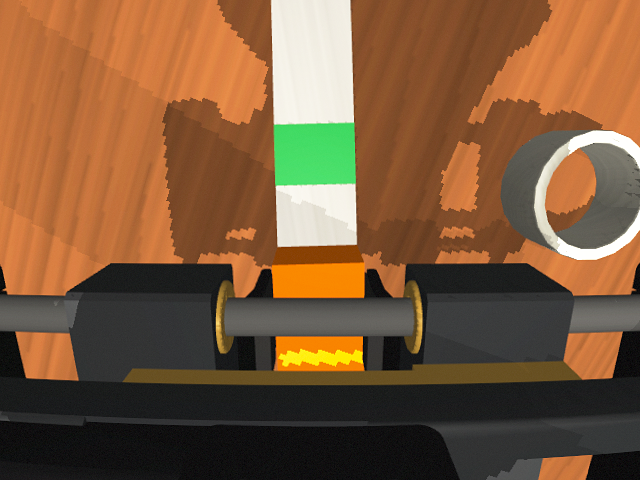

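The wedge is held straight, with its band at (314,154) and the block between the fingers. The tip and the flange are outside the wrist view, and the pipe offcut is at (590,195), well clear. I'll check the tip against the slot with the top camera.

Run:
```python
from h import *
zb=.0323
a=ray('wrist',[[275,124],[353.5,124]],zb+.018).mean(0); b=ray('wrist',[[278,247],[357,246]],zb+.027).mean(0)
d=(a-b)[:2];print('wrist: band pt',a,'ramp foot',b,np.linalg.norm(d),np.degrees(np.arctan2(d[1],d[0])))
im=camera('top')
print(proj('top',[[.586,.148,.016],[.6,.11,.035]]))
for q,z in(('wedge_tip',zb),('slot_mouth',0),('flange_edge',.016)):
    for r in pinpoint(q,'top'): print(q,np.round(r['xy'],1),round(r['conf'],2),np.round(ray('top',r['xy'],z)[0],4))
cv2.imwrite('pics/t3.png',cv2.resize(im[170:290,150:310],None,fx=5,fy=5,interpolation=cv2.INTER_CUBIC))
```

```text
wrist: band pt [0.62138152 0.04250443 0.0503    ] ramp foot [ 6.38849443e-01 -3.20066514e-05  5.93000000e-02] 0.045983442701466835 112.32589139321338
[[213.76857527 232.91231151]
 [230.05452609 224.66906178]]
wedge_tip [424.4 261.3] 0.82 [ 0.5099 -0.3016  0.0323]
wedge_tip [454.9 314.2] 0.64 [ 0.3967 -0.3598  0.0323]
wedge_tip [195.4 242.4] 0.24 [0.5642 0.1848 0.0323]
slot_mouth [220.2 232.7] 0.55 [0.5884 0.1365 0.    ]
flange_edge [215.  236.3] 0.84 [0.5785 0.1454 0.016 ]
```

View pics/t3.png

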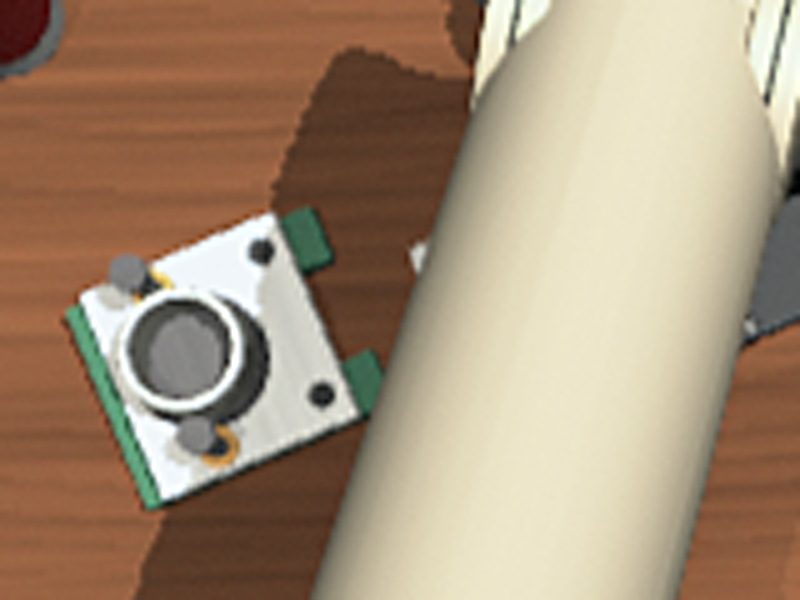

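carry_out --pt "1 0.16 0 0 0.2" --pt "1 0 0 0.4 0" --pt "1 0 0 0.4 0" --pt "1 0 0 0.15 0" --pt "1 0 0 0 0"

```text
time: 8.27
ee_pos: [0.653, -0.0201, 0.0307]
eef_rot: [0.985, 0.171, 0.005, -0.009]
ft_force: [1.0, 0.0, -2.9]
width: 0.0294
```

Run:
```python
from h import *
im=camera('wrist');cv2.imwrite('pics/w4.png',im)
s=read_state();print(s['ee_pos'],R.from_quat(s['eef_rot']).as_matrix().round(3),s['ft_force'])
```

```text
[ 0.65295051 -0.02002714  0.03094703] [[ 0.941  0.337  0.007]
 [ 0.337 -0.941  0.02 ]
 [ 0.014 -0.017 -1.   ]] [-0.68269809  0.49435414 -3.5841022 ]
```

carry_out --pt "1 0 0 0.12 -0.1" --pt "1 -0.01 -0.4 0.03 0" --pt "1 -0.01 -0.5 0 0" --pt "1 -0.01 -0.5 0 0" --pt "1 -0.01 -0.3 0 0" --pt "1 0 0 0 0"

```text
time: 8.82
ee_pos: [0.6338, 0.0303, 0.028]
eef_rot: [0.984, 0.176, 0.007, -0.009]
ft_force: [0.2, 0.0, -3.0]
width: 0.03
```

```bash
cat > st.py <<'E'
from h import *
s=read_state();M=R.from_quat(s['eef_rot']).as_matrix();print(s['time'],s['ee_pos'],'toolx',np.degrees(np.arctan2(M[1,0],M[0,0])),M[2].round(3),s['ft_force'],s['width'])
a=np.radians(111.4);d=s['ee_pos'][:2]-[.586,.148];print('tcp lat',d@[-np.sin(a),np.cos(a)],'tip x',d@[np.cos(a),np.sin(a)]+.1314)
E
cat > v.py <<'E'
import sys
from st import *
im=camera('wrist');cv2.imwrite(sys.argv[1],im)
E
python3 v.py pics/w5.png
```

```text
8.8167 [0.63384796 0.03029735 0.0280306 ] toolx 20.248848242094798 [ 0.016 -0.015 -1.   ] [ 0.2434086   0.04726165 -2.97644216] 0.02997374280420983
tcp lat -0.0016021586021528111 tip x 0.0043536496034835
```

View pics/w5.png

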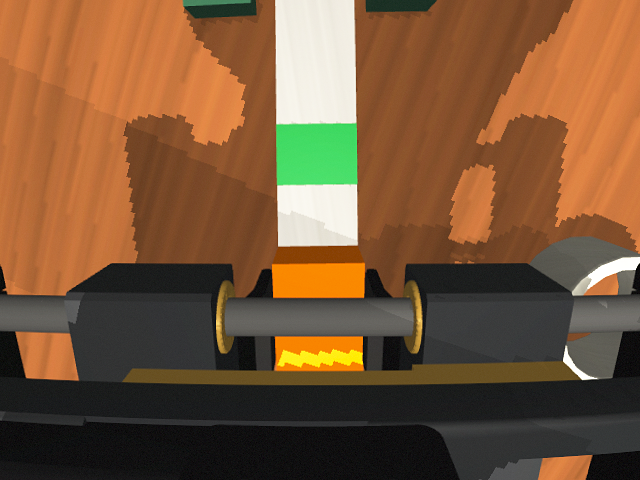

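The rails show at the top, with inner edges at columns 257 and 367. The wedge's edges are at 275 and 355, so it is in the slot, nearly centred and square. I keep pushing.

carry_out --pt "1 -0.03 -0.3 0.07 0" --pt "1 -0.01 -0.4 0 0" --pt "1 0 -0.3 0 0" --pt "1 0 0 0 0" --pt "1 0 0 0 0"

```text
time: 9.28
ee_pos: [0.6242, 0.055, 0.0283]
eef_rot: [0.985, 0.174, 0.009, -0.007]
ft_force: [0.7, -0.1, -1.9]
width: 0.03
```

```bash
python3 st.py
```

```text
9.2833 [0.62421204 0.05499566 0.02834891] toolx 20.06968104916594 [ 0.02 -0.01 -1.  ] [ 0.6579708  -0.08176165 -1.94039135] 0.029991680625380636
tcp lat -0.0016424182992967652 tip x 0.03086508163682264
```

carry_out --pt "1 0 -0.3 0.08 0" --pt "1 0 -0.3 0.06 0" --pt "1 0 -0.25 0.05 0" --pt "1 0 0 0.03 0" --pt "1 0 0 0 0"

```text
time: 9.7
ee_pos: [0.6209, 0.0711, 0.028]
eef_rot: [0.985, 0.171, 0.014, -0.002]
ft_force: [-1.5, -2.3, 0.8]
width: 0.0297
```

```bash
python3 v.py pics/w6.png
```

```text
9.7 [0.62093384 0.0710873  0.02796627] toolx 19.6367500357541 [ 0.029  0.    -1.   ] [-1.47207937 -2.28240635  0.8009848 ] 0.029673765413596113
tcp lat -0.004461693610421492 tip x 0.0470434343116795
```

View pics/w6.png

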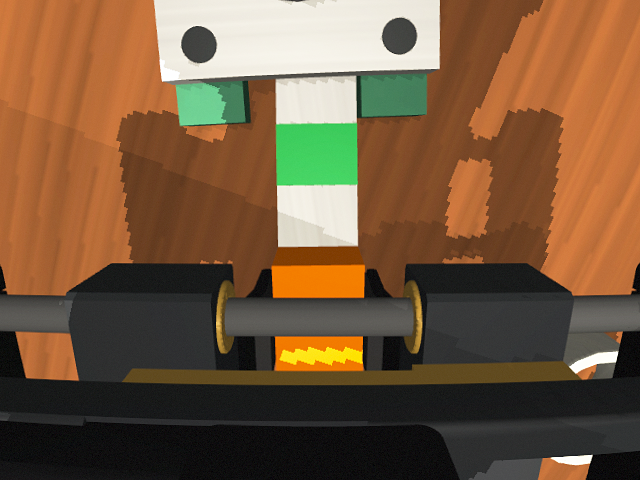

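The flange's front edge runs from (163,81) to (440,69) and is not over the band yet. The wedge sits close to the right rail and is about 2.4° clockwise of the fixture, so I correct that before lifting.

carry_out --pt "1 -0.03 0 0 -0.25" --pt "1 -0.03 0 0 -0.25" --pt "1 0 0 0 0" --pt "1 0 0 0 0"

```text
time: 10.08
ee_pos: [0.6203, 0.0709, 0.0281]
eef_rot: [0.981, 0.194, 0.016, -0.002]
ft_force: [0.1, 0.4, 1.0]
width: 0.0295
```

```bash
python3 v.py pics/w7.png
```

```text
10.0833 [0.6202691  0.07087624 0.02813098] toolx 22.332879473278915 [ 0.032  0.001 -1.   ] [0.12008468 0.37855099 1.00900534] 0.029475666346342248
tcp lat -0.003765774223998775 tip x 0.04708947314338724
```

View pics/w7.png

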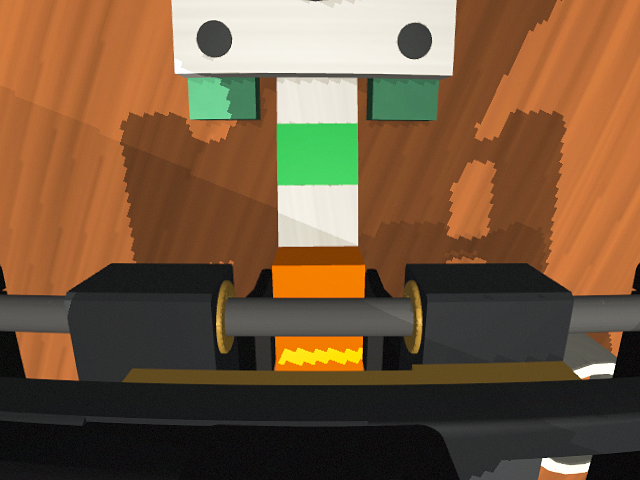

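The wedge is now square and centred, with gaps of 17 and 10 px to the rails. Next I push in gently.

carry_out --pt "1 -0.02 -0.2 0.03 0" --pt "1 0 -0.2 0.03 0" --pt "1 0 -0.2 0.03 0" --pt "1 0 -0.15 0.03 0" --pt "1 0 0 0.03 0"

```text
time: 10.55
ee_pos: [0.6165, 0.0787, 0.0277]
eef_rot: [0.982, 0.188, 0.02, 0.006]
ft_force: [-8.4, 7.9, 14.2]
width: 0.0298
```

```bash
python3 st.py
```

```text
10.55 [0.6164694  0.07872122 0.0277076 ] toolx 21.725613375792342 [ 0.038  0.019 -0.999] [-8.35244743  7.94815281 14.20261724] 0.029801588529515807
tcp lat -0.003090494172140686 tip x 0.055780014233758266
```

carry_out --pt "1 0 0 -0.05 0" --pt "1 0 -0.1 -0.03 0" --pt "1 0 -0.1 0 0" --pt "1 0 0 0 0"

```text
time: 10.88
ee_pos: [0.6138, 0.0807, 0.029]
eef_rot: [0.982, 0.186, 0.02, 0.009]
ft_force: [3.1, 2.2, -3.2]
width: 0.0298
```

```bash
python3 st.py
```

```text
10.8833 [0.61380668 0.08070678 0.0290248 ] toolx 21.523863925652535 [ 0.036  0.024 -0.999] [ 3.13027404  2.18882104 -3.22406518] 0.029848251503725144
tcp lat -0.0013358414981900202 tip x 0.05860024225532065
```

carry_out --pt "0.2 0 0 0 0" --pt "0.2 0 0 0 0" --pt "0.2 0 0 0 0" --pt "1 0 0 0 0" --pt "1 0 0 0 0" --pt "1 0 0 0 0" --force 40

```text
time: 11.38
ee_pos: [0.613, 0.0822, 0.0286]
eef_rot: [0.982, 0.187, 0.019, 0.008]
ft_force: [0.4, -0.9, -2.3]
width: 0.03
```

```bash
python3 st.py
```

```text
11.3833 [0.6130075  0.08218151 0.02859907] toolx 21.59660503862328 [ 0.035  0.024 -0.999] [ 0.43077897 -0.87964957 -2.32023536] 0.02999618866686174
tcp lat -0.0011298550459855252 tip x 0.06026490215803841
```

carry_out --pt "1 0 -0.15 0 0" --pt "1 0 -0.2 0 0" --pt "1 0 -0.2 0 0" --pt "1 0 0 0 0"

```text
time: 11.72
ee_pos: [0.6091, 0.0893, 0.0286]
eef_rot: [0.983, 0.183, 0.021, 0.013]
ft_force: [-2.2, 5.3, -2.4]
width: 0.0299
```

```bash
python3 v.py pics/w8.png
python3 - <<'E'
import cv2;from h import *
im=camera('scene');cv2.imwrite('pics/s8c.png',cv2.resize(im[190:270,370:490],None,fx=6,fy=6,interpolation=cv2.INTER_CUBIC))
w=cv2.imread('pics/w8.png')
# column profile along the wedge centre
for c in(300,330): print(c,[tuple(w[r,c]) for r in range(60,200,6)])
E
```

```text
11.7167 [0.60911772 0.08929498 0.02864612] toolx 21.181527049482757 [ 0.036  0.034 -0.999] [-2.20042618  5.32072871 -2.43719089] 0.029927632526082673
tcp lat -0.00010378867625368446 tip x 0.06830722754673425
300 [(np.uint8(58), np.uint8(62), np.uint8(63)), (np.uint8(233), np.uint8(242), np.uint8(245)), (np.uint8(228), np.uint8(239), np.uint8(243)), (np.uint8(229), np.uint8(239), np.uint8(243)), (np.uint8(233), np.uint8(242), np.uint8(245)), (np.uint8(229), np.uint8(241), np.uint8(243)), (np.uint8(227), np.uint8(238), np.uint8(241)), (np.uint8(230), np.uint8(240), np.uint8(243)), (np.uint8(232), np.uint8(242), np.uint8(245)), (np.uint8(232), np.uint8(242), np.uint8(245)), (np.uint8(232), np.uint8(242), np.uint8(245)), (np.uint8(230), np.uint8(240), np.uint8(244)), (np.uint8(226), np.uint8(237), np.uint8(241)), (np.uint8(81), np.uint8(177), np.uint8(53)), (np.uint8(97), np.uint8(208), np.uint8(68)), (np.uint8(100), np.uint8(210), np.uint8(68)), (np.uint8(98), np.uint8(209), np.uint8(70)), (np.uint8(101), np.uint8(211), np.uint8(70)), (np.uint8(99), np.uint8(213), np.uint8(70)), (np.uin
[... 639 characters left out ...]
nt8(245)), (np.uint8(233), np.uint8(242), np.uint8(245)), (np.uint8(233), np.uint8(241), np.uint8(245)), (np.uint8(229), np.uint8(238), np.uint8(243)), (np.uint8(226), np.uint8(237), np.uint8(241)), (np.uint8(81), np.uint8(175), np.uint8(52)), (np.uint8(97), np.uint8(206), np.uint8(67)), (np.uint8(98), np.uint8(207), np.uint8(66)), (np.uint8(97), np.uint8(208), np.uint8(69)), (np.uint8(97), np.uint8(210), np.uint8(70)), (np.uint8(97), np.uint8(209), np.uint8(69)), (np.uint8(101), np.uint8(211), np.uint8(70)), (np.uint8(100), np.uint8(211), np.uint8(73)), (np.uint8(102), np.uint8(213), np.uint8(74)), (np.uint8(222), np.uint8(232), np.uint8(238)), (np.uint8(221), np.uint8(233), np.uint8(237))]
```

Run:
```python
import cv2,numpy as np
a=cv2.imread('pics/w8.png')[:280,130:510]; b=cv2.resize(cv2.imread('pics/s8c.png'),(420,280))
cv2.imwrite('pics/m8.png',np.hstack([a,b]))
```

```text
(no output)
```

View pics/m8.png

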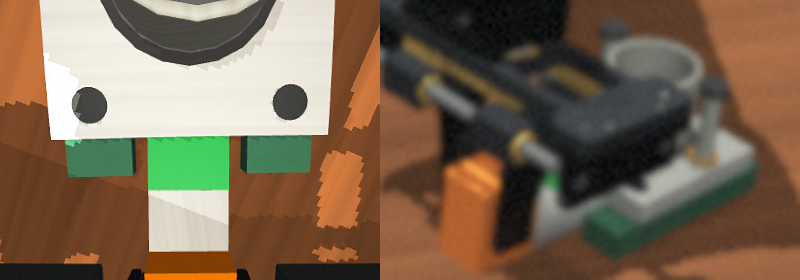

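The flange front edge is now at row 136, over the front part of the green band, which is visible down to row 190. It is still square and centred. I'll work out the exact edge position on the wedge.

```bash
cat > edge.py <<'E'
from h import *
import sys
rf,rb=float(sys.argv[1]),float(sys.argv[2])
a=np.radians(112.5); x=np.array([np.cos(a),np.sin(a),0])
B=ray('wrist',[[318,rb]],.0225)[0]
for L in(0,.002,.004,.006):
    F=ray('wrist',[[318,rf]],.028+L)[0]; w=-.0125+(F-B)@x
    print('lift',L,'edge at wedge x',round(w,4),'implied lift',round((.020-w)/5,4))
E
python3 edge.py 136 190; python3 st.py
```

```text
lift 0 edge at wedge x 0.0076 implied lift 0.0025
lift 0.002 edge at wedge x 0.0077 implied lift 0.0025
lift 0.004 edge at wedge x 0.0078 implied lift 0.0024
lift 0.006 edge at wedge x 0.0079 implied lift 0.0024
11.8167 [0.6091438  0.08939002 0.02868474] toolx 21.208264704006627 [ 0.036  0.033 -0.999] [ 0.48376883  0.09779302 -1.89138455] 0.030024415008387963
tcp lat -0.00016275275539001253 tip x 0.06838620443921628
```

carry_out --pt "1 0 -0.13 0.02 0" --pt "1 0 -0.13 0.02 0" --pt "1 0 0 0 0" --pt "1 0 0 0 0"

```text
time: 12.15
ee_pos: [0.6086, 0.0905, 0.0287]
eef_rot: [0.983, 0.181, 0.023, 0.016]
ft_force: [1.1, -1.3, -1.4]
width: 0.0297
```

```bash
python3 v.py pics/w9.png
python3 - <<'E'
import cv2;from h import *
w=cv2.imread('pics/w9.png');g=cv2.inRange(cv2.cvtColor(w,cv2.COLOR_BGR2HSV),(50,120,100),(75,255,255))
for c in(295,318,340): r=np.where(g[80:230,c])[0]+80;print(c,r.min(),r.max())
E
```

```text
12.15 [0.60862667 0.09046016 0.02873248] toolx 20.96259067326484 [ 0.038  0.04  -0.998] [ 1.07431223 -1.33384383 -1.35741488] 0.02970226670808887
tcp lat -7.173931331717079e-05 tip x 0.0695712511163796
295 141 189
318 141 189
340 140 189
```

carry_out --pt "1 0 -0.16 0 0" --pt "1 0 -0.16 0 0" --pt "1 0 0 0 0" --pt "0.2 0 0 0 0" --pt "0.2 0 0 0 0" --pt "0.2 0 0 0 0" --pt "1 0 0 0 0" --pt "1 0 0 0 0" --pt "1 0 0 0 0" --force 30

```text
time: 12.95
ee_pos: [0.6064, 0.0963, 0.029]
eef_rot: [0.983, 0.181, 0.023, 0.018]
ft_force: [0.3, -0.2, -1.1]
width: 0.0305
```

```bash
python3 v.py pics/w10.png
python3 - <<'E'
import cv2;from h import *
w=cv2.imread('pics/w10.png');g=cv2.inRange(cv2.cvtColor(w,cv2.COLOR_BGR2HSV),(50,120,100),(75,255,255))
for c in(295,318,340): r=np.where(g[80:230,c])[0]+80;print(c,r.min(),r.max())
import subprocess;print(subprocess.run(['python3','edge.py',str(np.where(g[80:230,318])[0].min()+79.5),str(np.where(g[80:230,318])[0].max()+80.5)],capture_output=True,text=True).stdout)
im=camera('scene');b=cv2.resize(im[190:270,370:490],(420,280),interpolation=cv2.INTER_CUBIC)
cv2.imwrite('pics/m10.png',np.hstack([w[:280,130:510],b]))
E
```

```text
12.95 [0.60643005 0.09630498 0.02895898] toolx 20.90532234606813 [ 0.039  0.045 -0.998] [ 0.25777732 -0.18808564 -1.10297077] 0.030509386921896406
tcp lat -0.0001592081077662486 tip x 0.07581459730514584
295 160 193
318 159 193
340 159 193
lift 0 edge at wedge x 0.0012 implied lift 0.0038
lift 0.002 edge at wedge x 0.0014 implied lift 0.0037
lift 0.004 edge at wedge x 0.0016 implied lift 0.0037
lift 0.006 edge at wedge x 0.0018 implied lift 0.0036

this script no longer has the robotException ignored in: <_io.TextIOWrapper mode='rw' encoding='UTF-8'>
Traceback (most recent call last):
BrokenPipeError: [Errno 32] Broken pipe
```

carry_out --pt "1 0 0 0 0" --pt "1 0 0 0 0" --pt "1 0 0 0 0"

```text
time: 13.25
ee_pos: [0.6064, 0.0963, 0.029]
eef_rot: [0.983, 0.181, 0.023, 0.018]
ft_force: [-0.0, -0.3, -0.9]
width: 0.0305
```

```bash
python3 v.py pics/w11.png
python3 - <<'E'
from h import *
w=cv2.imread('pics/w11.png');g=cv2.inRange(cv2.cvtColor(w,cv2.COLOR_BGR2HSV),(50,120,100),(75,255,255))
for c in(295,318,340): r=np.where(g[80:230,c])[0]+80;print(c,r.min(),r.max())
im=camera('scene');b=cv2.resize(im[190:270,370:490],(420,280),interpolation=cv2.INTER_CUBIC)
cv2.imwrite('pics/m11.png',np.hstack([w[:280,130:510],b]))
E
python3 edge.py 159 193.5
```

```text
13.25 [0.60644923 0.09634595 0.02895226] toolx 20.918711593529043 [ 0.039  0.045 -0.998] [-0.04122593 -0.3240648  -0.87394278] 0.030548468792460766
tcp lat -0.0001920118060539942 tip x 0.07584574778343026
295 160 193
318 159 193
340 159 193
lift 0 edge at wedge x 0.001 implied lift 0.0038
lift 0.002 edge at wedge x 0.0012 implied lift 0.0038
lift 0.004 edge at wedge x 0.0014 implied lift 0.0037
lift 0.006 edge at wedge x 0.0016 implied lift 0.0037
```

View pics/m11.png

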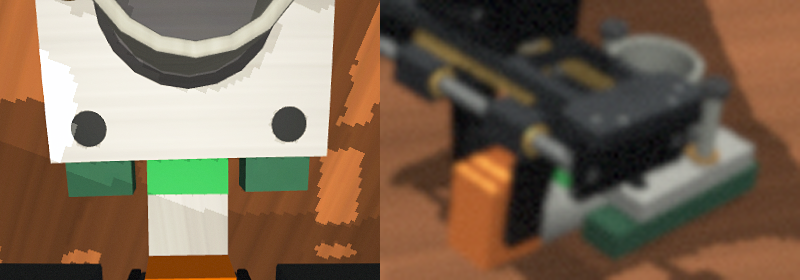

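The flange edge crosses the middle of the green band (row 159, band back at row 193), and the wedge is square and centred between the rails. The pose and forces are steady, so I'm handing in.

```bash
python3 -c "
from bench import *
print(close_job())"
```

```text
the job is handed in; nothing more can be done
None
```

I gripped the wedge with the orange block, lined it up with the slot and pushed it in until the flange's front edge stood on the green band. I then handed the job in at about 13.4 s, still holding the wedge; no verdict was reported.

- **Lift:** the last wrist picture puts the flange edge about 1 mm ahead of the wedge's middle, which implies a lift of about 3.8 mm. The arm's position gives the tip about 76 mm past the flange edge, or about 4.2 mm of lift. I worked the lift out from the wedge's position and did not measure it directly.
- **Hold and alignment:** the wedge was centred and square between the rails to within about 1°. The arm was still, with a wrist force of about 1 N and a finger opening of 30.5 mm.
- **Disagreements:**
  - My first estimate of the slot direction from the top view (111.4°) was about 1–2° off. I corrected it from the wrist view before the lift.
  - Pushing tilted the gripper by about 0.04 rad. I opened and closed it twice so the wedge could settle flat on the bench, but I did not measure the wedge's own tilt.
- **Bystanders:** the arm's path was planned clear of the spray can, pipe offcut and wrench, and none of them was meant to be touched. I did not re-measure their positions at the end.

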